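# Check two vial slides and mark the one that binds

### The job

Push the carriages of both vial slides away from you as far as each will go, then draw both fully back home. One of them jams about half way: stand the small white pawn-shaped marker upright on the black pad of that slide, and leave the jar and the bottle where they are.

Things in the scene. Friction and masses are not known exactly. Their poses are not given: they have to be found in the camera images.
- slide_a: aluminium vial slide fixed to the bench, one of two alike, left or right: plate 260 long (x), 80 wide, 12 thick. Origin: centre of its underside, on the bench; x along its rods, away from the robot. Near end: black rubber pad 70 x 70, centre at x = -90, top 15 above the bench. Cross bars 34 above the bench at x = -48 and 125; the grey carriage runs between. One of the two binds; both look alike
- slide_b: aluminium vial slide fixed to the bench, one of two alike, left or right: plate 260 long (x), 80 wide, 12 thick. Origin: centre of its underside, on the bench; x along its rods, away from the robot. Near end: black rubber pad 70 x 70, centre at x = -90, top 15 above the bench. Cross bars 34 above the bench at x = -48 and 125; the grey carriage runs between. One of the two binds; both look alike
- carriage_a (a joint): m of travel of slide_a's carriage from home (0, by the pad) towards +x. Carriage 50 x 74, top 32 mm above bench; in its middle an upright tab 12 thick (x), 34 wide (y), top 80 above bench, centre at slide x = -5 mm + travel. Sound: runs to 0.100 at about 2 N friction. Binding: jams solid at about 0.05. Stays where left; starts at 0 to 0.025
- carriage_b (a joint): m of travel of slide_b's carriage from home (0, by the pad) towards +x. Carriage 50 x 74, top 32 mm above bench; in its middle an upright tab 12 thick (x), 34 wide (y), top 80 above bench, centre at slide x = -5 mm + travel. Sound: runs to 0.100 at about 2 N friction. Binding: jams solid at about 0.05. Stays where left; starts at 0 to 0.025
- marker: loose white plastic marker shaped like a pawn, 80 g, 70 tall: round foot 44 diameter and 8 thick, straight stem 22 diameter from 14 to 58, round head 32 diameter from 60 up. Stands upright on the bench to the left or right of the slides. Origin: centre of its underside, z up
- jar: bystander: loose pale grey jar with a blue cap, 52 diameter, 75 tall, on the opposite side of the slides from the marker. Origin: centre of its underside
- sample_bottle: bystander: loose clear, whitish bottle with a blue cap, 64 diameter, 170 tall, to the left of the slides, farther out than the marker or jar there. Origin: centre of its underside
Things that resemble listed ones, but are neither listed nor needed, are in the scene too. Of the things that look like the marker, the largest one is meant.

How it is judged:
On the way, in this order (a step that is already met when the one before it is completed fails the run):
1. both carriages are out at the same time: the sound one at its far end (within 10 mm), the binding one where it jams (within 8 mm) (value of joint carriage_a above 0.09 m and value of joint carriage_b above 0.042 m), for 0.2 s.
2. both carriages are back home (within 10 mm) (value of joint each of carriage_a, carriage_b below 0.01 m), for 0.2 s.
At the end, for the whole second after the job is handed in: Both carriages are home within 10 mm, and the marker stands upright (within 10 degrees), at rest and released, on the pad of the slide that binds, its centre within 18 mm of the pad's centre along each side (all of step 2 and x of marker in the frame of slide_b between -0.108 and -0.072 m and y of marker in the frame of slide_b between -0.018 and 0.018 m and z of marker in the frame of slide_b between 0.01 and 0.02 m and angle between marker's own z axis and vertical below 0.17 rad and linear speed of marker below 0.02 m/s); the robot touches nothing.
It fails at once if the jar or the bottle is shifted by more than 30 mm (distance of any of jar, sample_bottle from where it was at the start of the episode above 0.03 m).
It also fails if it takes over 70 s, if anything falls off the work surface, if the arm or the gripper's body presses on something with over 40 N, if the wrist force passes 120 N, or if a joint passes its speed limit or range.

### The arm

A 7-joint arm with a two-finger parallel gripper is mounted at the origin on the work surface. World frame = base frame: x ahead of the robot, y to its left, z up, the work surface at z = 0. Lengths are in m, angles in rad, forces in N, time in s.
With the tool pointing down it reaches from about 0.4 to 0.875 m from the base axis. Payload 19.3 kg.
Tool frame: the origin (TCP) lies between the finger pads; the fingertips stand 14 mm ahead of it and the grasp point (between the pads) lies 5 mm behind it; z points along the fingers, y is the direction in which the jaws open and shut (so a half turn about z gives the same grasp; the last joint's range is limited). The gripper opens to 85 mm and grips with 20 to 120 N. Pads are 22 mm wide; open, the fingers measure 114 mm over their backs; the gripper's body (76 mm by 85 mm) begins 54 mm behind the grasp point. The pads swing forward as they close: fully open they stand 13 mm farther back than shut.
Start: joints at [1.185, 0.521, -0.036, 1.599, 0.021, 1.021, -0.113], TCP at [0.194, -0.594, 0.245] pointing down, gripper open.
Joint ranges: [-2.91, 2.91], [-0.3, 2.13], [-1.5, 1.42], [0.17, 2.43], [-1.26, 4.41], [0.16, 1.93], [-2.52, 2.52]. Speed limits (rad/s): [1.89, 1.89, 2.39, 2.39, 3.01, 3.01, 3.01].

### API

Orientations are given as [roll, pitch, yaw] about the fixed x, y, z axes, in that order (R = Rz(yaw) Ry(pitch) Rx(roll)).
In Python, from station import r gives the robot as it stands. The module is installed in compiled form; this text tells all that it offers. Calls block until the motion is done:
- r.goto(position, orientation): joint-space move of the TCP to a pose.
- r.move_l(position, attitude=None, speed=0.15): straight line of the TCP; attitude=None keeps the orientation; speed is the mean speed in m/s.
- r.goto_joints(angles): joint-space move.
- r.gripper_open() and r.close_gripper(effort=None): open the fingers fully, or close them until they stop; effort is the grip in N (None keeps the last).
- r.wait(seconds).
- r.inverse_kinematics(position, orientation): joint angles nearest the present ones, or None.
- r.read_state(): the state.
- r.grab_frame(name): name is "scene" or "top" or "wrist"; returns a dict with "image" (400x640x3 uint8, blue, green, red), "K" (3x3 intrinsics, pixels), "k1" (the pictures are not rectified: a ray, as slopes to the right and down, at radius r is drawn at 1 + k1 r^2 times it, then the intrinsics apply), "camera_from_world" (4x4, takes a point from world to camera coordinates). Camera axes: x right, y up, looking along -z (the intrinsics and any distortion apply to the point x, -y, -z); pixel columns grow to the right and rows downward; lengths in m; the calibration is good to about 2 mm. A picture is of the moment at which its call begins. There is no depth.
A pose or a line that the arm cannot do raises r.PlanningError and nothing moves.
- r.job_done(): hands the job in, once; it reports no verdict.
The state is a dict: "clock": time; "q": joint angles; "dq": joint speeds; "joint_torque": joint torques, N m; "tcp_pos": TCP position; "tool_rot": TCP orientation; "contact_force": force on the tool from outside, world axes, zero at the start; "ft_torque": the same for the moment, N m; "finger_gap": finger opening in m.
Only numpy, scipy, OpenCV 4.12 (cv2) and the standard library are available. Lean on these libraries where they do the work, as an engineer would, in place of code of your own. Each camera call takes 0.05 s, during which the arm holds its last target.

## Working session

There is one attempt and no reset: what is moved stays moved. The work goes in short steps, each a Python script; the robot and the scene stay as the last script left them, time stands still between calls to the robot, and variables do not carry over. Pictures are saved under pics/ and viewed, and the job is handed in when it is done.

```bash
mkdir -p pics; ls
python3 - <<'E'
from station import r
import cv2
for n in ["scene","top","wrist"]:
    f=r.grab_frame(n); cv2.imwrite(f"pics/{n}0.png",f["image"]); print(n,f["K"],f["k1"],f["camera_from_world"])
s=r.read_state(); print(s)
E
```

```text
pics
scene [[419.59984661   0.         324.38279331]
 [  0.         419.59984661 194.93936666]
 [  0.           0.           1.        ]] 0.023044768994391496 [[ 0.87158901  0.49021361 -0.00481775 -0.40192084]
 [-0.40067726  0.71798902  0.56916561  0.18940589]
 [ 0.28247182 -0.49414813  0.82220879 -1.16306712]
 [ 0.          0.          0.          1.        ]]
top [[445.60778187   0.         319.13999549]
 [  0.         445.60778187 208.80955714]
 [  0.           0.           1.        ]] -0.1039693871504155 [[ 0.02109619 -0.99977293  0.00300664 -0.04849099]
 [ 0.97919259  0.02126885  0.20181551 -0.47637418]
 [-0.20183363 -0.00131346  0.97941894 -1.12909064]
 [ 0.          0.          0.          1.        ]]
wrist [[329.02134334   0.         326.56898945]
 [  0.         329.02134334 199.13908999]
 [  0.           0.           1.        ]] -0.013375886993959646 [[ 0.31058056 -0.95054614 -0.00132115 -0.6236693 ]
 [ 0.90568509  0.29634408 -0.30317437  0.0394915 ]
 [ 0.28857274  0.09296352  0.95293418 -0.38043583]
 [ 0.          0.          0.          1.        ]]
{'clock': 0.15, 'q': array([ 1.18476148,  0.52186917, -0.03631172,  1.59982197,  0.02120236,
        1.02107507, -0.1128004 ]), 'dq': array([-0.00121326, -0.00148514, -0.00049973, -0.00184812, -0.0005524 ,
       -0.00132648, -0.00019236]), 'joint_torque': array([ 2.75386250e-03, -9.27382493e+01,  1.98046893e+00, -3.70051503e+01,
        1.79221208e-02,  6.32189680e-03,  1.45397252e-05]), 'tcp_pos': array([ 0.19403348, -0.59390033,  0.24488278]), 'tool_rot': array([-3.14080631e+00,  5.99507757e-05,  3.15808771e-01]), 'contact_force': array([-0.11607421,  0.77441812, -0.14680825]), 'ft_torque': array([ 0.00515206,  0.0104801 , -0.00669436]), 'finger_gap': 0.08535310535861103}
```

View pics/scene0.png

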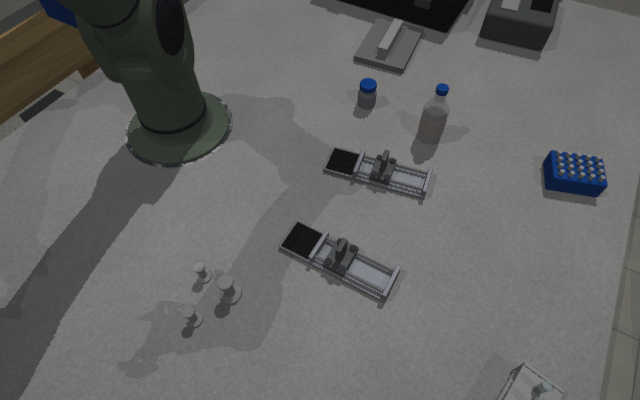

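View pics/top0.png

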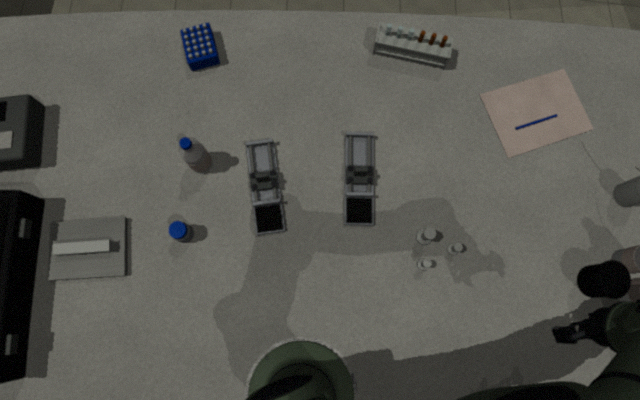

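View pics/wrist0.png

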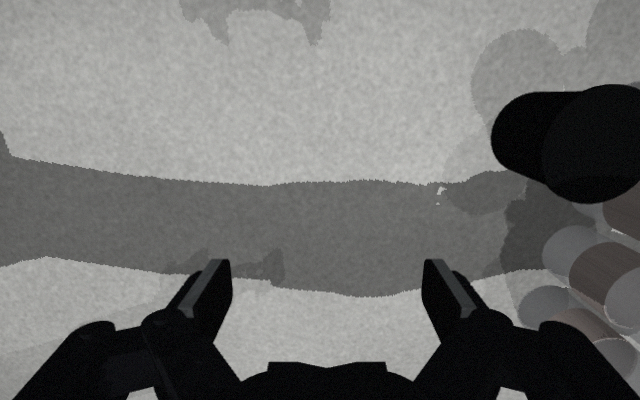

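Scene view: slides at about (380,170) and (340,260), with three pawns near (228,288), the largest. In the top view the left slide is at (265,187), the right at (360,180), the big pawn at (428,235), the jar at (180,231) and the bottle at (193,153). Next I'll measure these.

```bash
cat > h.py <<'E'
import numpy as np, cv2
def ray(f,u,v):
    K=f["K"]; k=f["k1"]
    p=cv2.undistortPoints(np.array([[[u,v]]],float),K,np.array([k,0,0,0,0.]))[0,0]
    T=f["camera_from_world"]; R=T[:3,:3]; c=-R.T@T[:3,3]
    d=R.T@np.array([p[0],-p[1],-1.]); return c,d
def onz(f,u,v,z):
    c,d=ray(f,u,v); return c+d*(z-c[2])/d[2]
def proj(f,P):
    T=f["camera_from_world"]; q=T[:3,:3]@np.array(P,float)+T[:3,3]
    o,_=cv2.projectPoints(np.array([[q[0],-q[1],-q[2]]]),np.zeros(3),np.zeros(3),f["K"],np.array([f["k1"],0,0,0,0.])); return o[0,0]
def tri(f1,p1,f2,p2):
    c1,d1=ray(f1,*p1); c2,d2=ray(f2,*p2)
    s=np.linalg.lstsq(np.stack([d1,-d2],1),c2-c1,rcond=None)[0]
    a=c1+s[0]*d1;b=c2+s[1]*d2; return (a+b)/2,np.linalg.norm(a-b)
E
python3 - <<'E'
from station import r
from h import *
import pickle
t=r.grab_frame("top"); s=r.grab_frame("scene"); pickle.dump((t,s),open("f0.pkl","wb"))
for n,f,boxes in (("top",t,[(250,195,290,240),(340,190,380,230)]),("scene",s,[(320,140,368,182),(275,215,330,265)])):
    g=cv2.cvtColor(f["image"],cv2.COLOR_BGR2GRAY)
    for b in boxes:
        m=(g[b[1]:b[3],b[0]:b[2]]<35).astype(np.uint8)
        nn,l,st,c=cv2.connectedComponentsWithStats(m)
        i=1+np.argmax(st[1:,4]); ys,xs=np.where(l==i)
        rc=cv2.minAreaRect(np.stack([xs+b[0],ys+b[1]],1).astype(np.float32))
        bp=cv2.boxPoints(rc)
        P=np.array([onz(f,*q,.015)[:2] for q in bp]); 
        print(n,st[i],"cen",onz(f,c[i][0]+b[0],c[i][1]+b[1],.015)); print(P.round(4).tolist(),np.linalg.norm(P-np.roll(P,1,0),axis=1))
def crop(f,x0,y0,x1,y1,k): return cv2.resize(f["image"][y0:y1,x0:x1],None,fx=k,fy=k,interpolation=cv2.INTER_CUBIC)
a=crop(t,230,120,390,240,5); cv2.imwrite("pics/c1.png",cv2.convertScaleAbs(a,alpha=1.5))
cv2.imwrite("pics/c2.png",cv2.convertScaleAbs(crop(t,400,215,480,275,8),alpha=1.5))
cv2.imwrite("pics/c3.png",cv2.convertScaleAbs(crop(s,170,250,260,335,7),alpha=1.5))
E
```

```text
top [  5   7  28  30 665] cen [0.45797758 0.09855579 0.015     ]
[[0.4907, 0.1394], [0.5012, 0.0691], [0.4274, 0.0571], [0.417, 0.1266]] [0.07482589 0.07109967 0.07483134 0.07023075]
top [  7   7  25  26 627] cen [ 0.48386292 -0.14646881  0.015     ]
[[0.5189, -0.1138], [0.5204, -0.1796], [0.4508, -0.1794], [0.4494, -0.1144]] [0.06944173 0.06585228 0.06953728 0.06509435]
scene [  6   9  33  26 546] cen [0.45716517 0.09930966 0.015     ]
[[0.4302, 0.0615], [0.4104, 0.1281], [0.483, 0.1388], [0.5001, 0.0728]] [0.07077887 0.06944058 0.07343099 0.06819229]
scene [  7   8  40  36 771] cen [ 0.48400219 -0.14549305  0.015     ]
[[0.452, -0.1781], [0.4437, -0.1091], [0.5152, -0.1114], [0.5207, -0.1788]] [0.06872029 0.06946406 0.0715807  0.06764099]
```

View pics/c1.png

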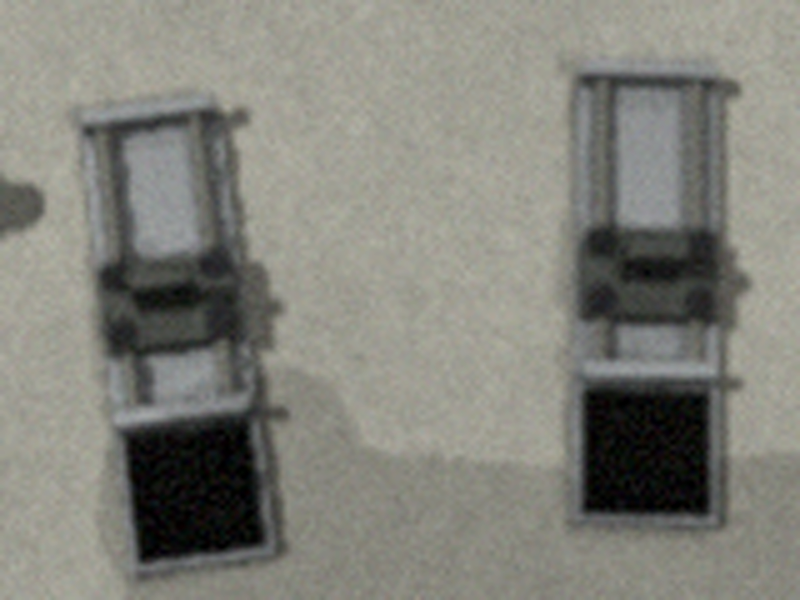

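View pics/c2.png

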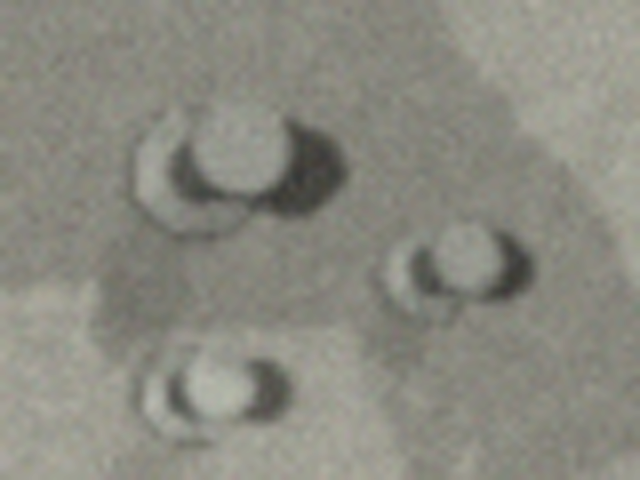

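View pics/c3.png

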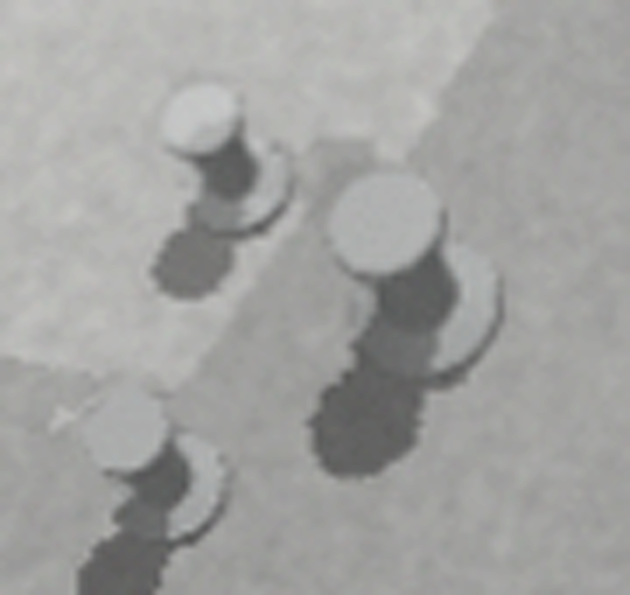

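Crop of the top view: the far and near bars of the left slide are centred at about (259.6,142) and (267,202.4), those of the right at (359.6,134.4) and (359.6,194). Head of the big pawn: top (430.4,233.7), scene (225.3,281.7).

Run:
```python
from h import *
import pickle
t,s=pickle.load(open("f0.pkl","rb"))
for nm,fb,nb,tab,pad in (("L",(259.6,142),(267,202.4),(230+165/5,120+295/5),(.4576,.0989)),("R",(359.6,134.4),(359.6,194),(230+655/5,120+267/5),(.4839,-.146))):
    F=onz(t,*fb,.034);N=onz(t,*nb,.034); d=F-N; print(nm,F[:2],N[:2],np.linalg.norm(d),"yaw",np.degrees(np.arctan2(d[1],d[0])),"bar-pad", np.linalg.norm(N[:2]-pad), np.linalg.norm(F[:2]-pad),"yaw pad-far",np.degrees(np.arctan2(F[1]-pad[1],F[0]-pad[0])))
    T=onz(t,*tab,.08); u=d[:2]/np.linalg.norm(d[:2]); rel=T[:2]-np.array(pad); print("tab",T[:2],"travel",rel@u-.09+.005, "lat",rel@[-u[1],u[0]])
print("head",tri(t,(430.4,233.7),s,(225.3,281.7)),onz(t,430.4,233.7,.07),onz(s,225.3,281.7,.07),"foot",onz(t,424.6,236.8,.008))
for p in ((400+468/8,215+255/8),(400+220/8,215+387/8)): print("small",onz(t,*p,.055))
for p in ((400,400),):pass
print("jar",onz(t,179,230,.075),"bottle",onz(t,186,144,.17))
```

```text
L [0.66583381 0.13077915] [0.49486085 0.10219669] 0.17334563539153966 yaw 9.490676150947118 bar-pad 0.03740640240928456 0.2106599108417367 yaw pad-far 8.704006474701927
tab [0.54712791 0.10993625] travel 0.005122230716304864 lat -0.0038768043045939076
R [ 0.69419914 -0.14640258] [ 0.52348389 -0.14655558] 0.1707153252651932 yaw 0.051349399100369036 bar-pad 0.03958778488021241 0.21029952817594774 yaw pad-far -0.10968330471485571
tab [ 0.56788329 -0.14593095] travel -0.0010166794061044386 lat -6.21881962415059e-06
head (array([ 0.41607273, -0.3249702 ,  0.0676949 ]), np.float64(0.00705682186523719)) [ 0.41348874 -0.32714096  0.07      ] [ 0.41948977 -0.32294446  0.07      ] foot [ 0.41419014 -0.32665981  0.008     ]
small [ 0.38232817 -0.40465696  0.055     ]
small [ 0.33807382 -0.32141571  0.055     ]
jar [0.40814942 0.32233675 0.075     ] bottle [0.60827667 0.29318002 0.17      ]
```

Bar spacing comes out at 171-173 mm (nominal 173) and the pads at about 70 mm, so the measurements are consistent. I'll grip the right tab along x first.

```bash
cat >> h.py <<'E'
def slide_move(r,p0,u,dist,step=.004,lim=18,speed=.05,sgn=1):
    """move along sgn*u from p0 until dist or force along > lim; returns travelled"""
    p0=np.array(p0); f0=np.array(r.read_state()["contact_force"])
    d=0; 
    while d<dist-1e-6:
        d=min(d+step,dist)
        r.move_l((p0+sgn*d*u).tolist(),speed=speed)
        st=r.read_state(); f=(st["contact_force"]-f0)@u
        print(round(d,3),round(float((st["tcp_pos"]-p0)@u),4),round(float(f),1),end=" | ")
        if abs(f)>lim: print("STOP"); break
    return d
E
python3 - <<'E'
from station import r
from h import *
q=r.read_state()["q"]
for y in (90,-90):
    for p in ((.568,-.146,.2),(.568,-.146,.062),(.668,-.146,.062),(.547,.111,.062),(.65,.128,.062)):
        a=r.inverse_kinematics(list(p),[np.pi,0,np.radians(y+(9 if p[1]>0 else 0))]); print(y,p,None if a is None else np.round(a,2))
for y in (35,-145):
    a=r.inverse_kinematics([.415,-.326,.035],[np.pi,0,np.radians(y)]);print(y,None if a is None else np.round(a,2))
E
```

```text
90 (0.568, -0.146, 0.2) [ 0.52  0.56 -0.52  1.73  0.33  0.94 -0.14]
90 (0.568, -0.146, 0.062) [ 0.45  0.74 -0.43  1.81  0.46  0.69 -0.25]
90 (0.668, -0.146, 0.062) [ 0.38  0.86 -0.41  1.53  0.42  0.84 -0.18]
90 (0.547, 0.111, 0.062) [ 0.06  0.73 -0.52  1.89  0.55  0.68 -0.63]
90 (0.65, 0.128, 0.062) [ 0.04  0.85 -0.53  1.59  0.53  0.84 -0.53]
-90 (0.568, -0.146, 0.2) [-0.38  0.66  0.81  1.78 -0.57  0.96 -2.47]
-90 (0.568, -0.146, 0.062) [-0.16  0.77  0.46  1.85 -0.54  0.65 -2.51]
-90 (0.668, -0.146, 0.062) [-0.22  0.93  0.6   1.57 -0.64  0.85 -2.52]
-90 (0.547, 0.111, 0.062) [-0.8   0.84  0.74  1.93 -0.86  0.72 -2.52]
-90 (0.65, 0.128, 0.062) [-0.8   1.04  0.9   1.64 -0.97  0.97 -2.52]
35 [ 0.63  0.7  -0.1   1.99  0.15  0.47 -0.54]
-145 [-0.04  0.97  0.91  2.02 -1.15  0.79 -2.51]
```

Run:
```python
from station import r
from h import *
o=[np.pi,0,np.pi/2]
r.goto([.569,-.146,.2],o)
f=r.grab_frame("wrist"); cv2.imwrite("pics/w1.png",f["image"]); t=r.grab_frame("top"); cv2.imwrite("pics/t1.png",t["image"])
r.move_l([.569,-.146,.066],speed=.2)
s=r.read_state(); print(s["clock"],s["tcp_pos"],s["contact_force"])
r.close_gripper(40)
s=r.read_state(); print(s["clock"],s["tcp_pos"],s["contact_force"],s["finger_gap"])
f=r.grab_frame("scene"); cv2.imwrite("pics/s1.png",f["image"])
```

```text
3.2667 [ 0.56957679 -0.14607586  0.06695531] [ 0.48254713 -0.47286823  0.78090178]
3.925 [ 0.56989581 -0.14599118  0.06654837] [ 4.58381686 -0.32383709  6.36724462] 0.01130422675812978
```

View pics/w1.png

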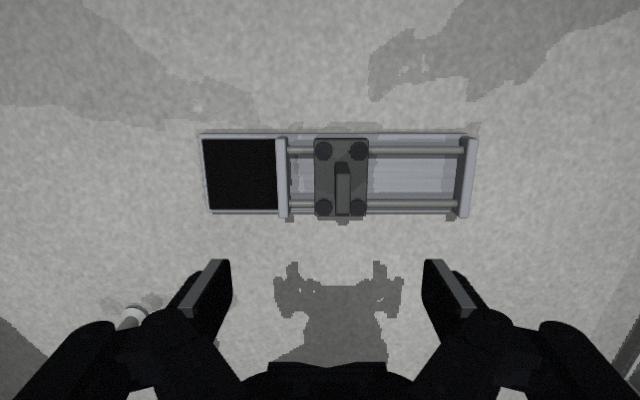

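View pics/s1.png

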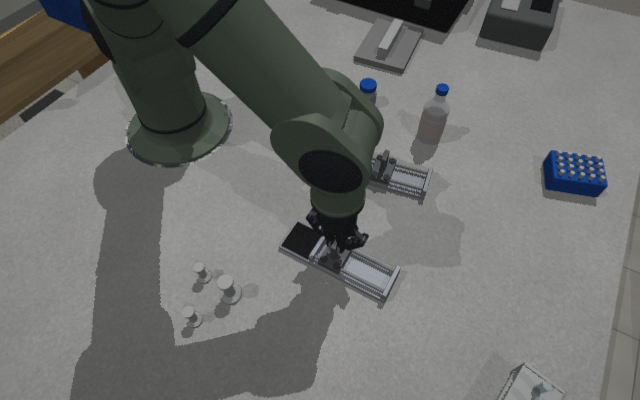

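The fingers hold the tab (gap 11 mm), with the gripper centred on the right slide at about (335,245) in the scene view. Now the push, watching the force.

Run:
```python
from station import r
from h import *
u=np.array([1.,0,0])
p0=r.read_state()["tcp_pos"]
d=slide_move(r,p0,u,.115,step=.008,lim=18,speed=.06)
s=r.read_state(); print(s["clock"],s["tcp_pos"],s["contact_force"],s["finger_gap"])
```

```text
0.008 0.0083 -2.0 | 0.016 0.0161 -2.4 | 0.024 0.0241 -2.0 | 0.032 0.032 -2.4 | 0.04 0.04 -2.0 | 0.048 0.048 -2.3 | 0.056 0.056 -2.3 | 0.064 0.0641 -2.6 | 0.072 0.072 -2.4 | 0.08 0.08 -2.3 | 0.088 0.088 -0.8 | 0.096 0.096 -2.1 | 0.104 0.1004 -31.9 | STOP
7.675 [ 0.67033559 -0.14623197  0.06647946] [-27.72304019  -0.73357275  27.01941966] 0.011003824174796801
```

The right slide ran the full 100 mm, so it is sound and the left one should bind. Next, the left carriage.

Run:
```python
from station import r
from h import *
r.move_l([.669,-.146,.066]); r.gripper_open(); r.move_l([.669,-.146,.14],speed=.25)
o=[np.pi,0,np.radians(99)]
r.goto([.547,.112,.16],o)
f=r.grab_frame("wrist"); cv2.imwrite("pics/w2.png",f["image"])
r.move_l([.547,.112,.066],speed=.2)
r.close_gripper(40)
s=r.read_state(); print(s["clock"],s["tcp_pos"],s["contact_force"],s["finger_gap"])
f=r.grab_frame("scene"); cv2.imwrite("pics/s2.png",f["image"])
```

```text
11.5083 [0.54754124 0.11211372 0.06656301] [ 2.19231851 -0.85027759  7.75453843] 0.011526977452078202
```

View pics/w2.png

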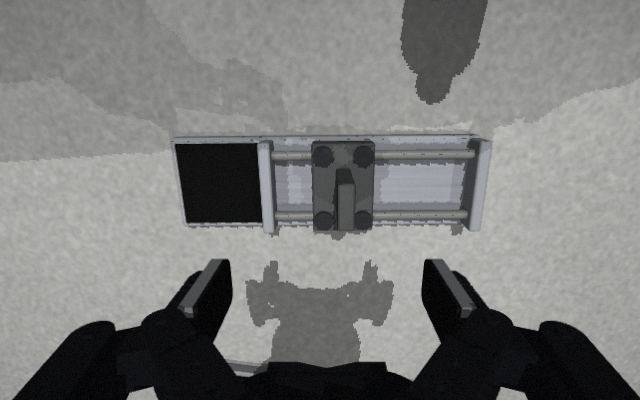

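View pics/s2.png

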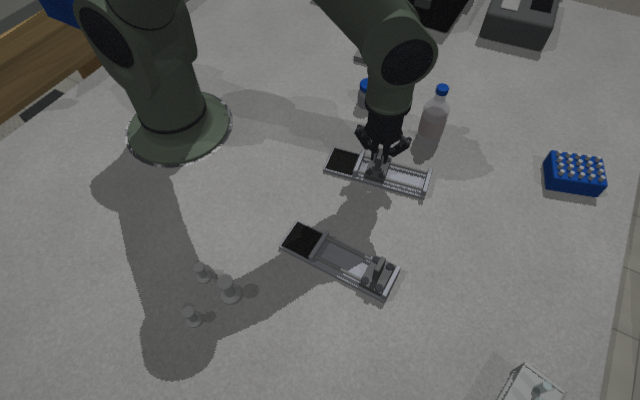

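The right carriage is at its far end (scene, 377,275). In the wrist view the left slide lies level (top edge at row 135), so its yaw is 9°.

Run:
```python
from station import r
from h import *
u=np.array([np.cos(np.radians(9)),np.sin(np.radians(9)),0])
p0=r.read_state()["tcp_pos"]
d=slide_move(r,p0,u,.11,step=.005,lim=18,speed=.06)
pe=r.read_state()["tcp_pos"]; print(pe)
r.wait(.3)
t=r.grab_frame("top"); cv2.imwrite("pics/t2.png",t["image"][110:250,220:400].repeat(4,0).repeat(4,1))
print("back")
d=slide_move(r,pe,u,.04,step=.02,lim=25,speed=.08,sgn=-1)
d=slide_move(r,r.read_state()["tcp_pos"],u,.03,step=.004,lim=15,speed=.06,sgn=-1)
s=r.read_state(); print(s["clock"],s["tcp_pos"],s["contact_force"],s["finger_gap"], (s["tcp_pos"]-pe)@u)
```

```text
0.005 0.0053 0.6 | 0.01 0.0103 1.0 | 0.015 0.0152 1.5 | 0.02 0.0202 0.6 | 0.025 0.0252 0.1 | 0.03 0.0302 0.9 | 0.035 0.0351 1.7 | 0.04 0.0401 0.8 | 0.045 0.044 -8.5 | 0.05 0.0444 -42.9 | STOP
[0.59139156 0.1192839  0.06635915]
back
0.02 -0.0206 39.7 | STOP
0.004 -0.0046 -0.3 | 0.008 -0.0085 0.3 | 0.012 -0.0125 0.6 | 0.016 -0.0166 -0.3 | 0.02 -0.0207 -0.6 | 0.024 -0.0247 0.1 | 0.028 -0.0288 1.1 | 0.03 -0.03 6.0 | 16.875 [0.54139681 0.11106547 0.06654486] [3.5024205  2.80101311 1.62889731] 0.0112116007826691 -0.050664878417363106
```

View pics/t2.png

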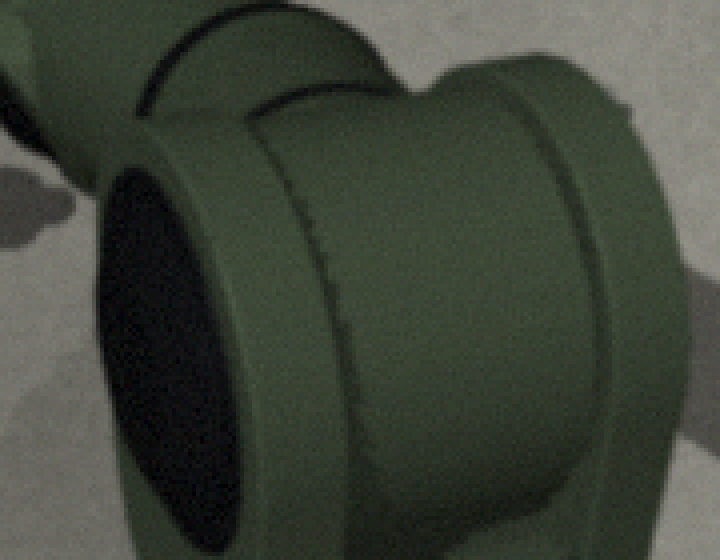

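The left carriage jammed 44 mm on from its start (about 0.050) and came back 50 mm to the home stop. The arm hid it in the top view. The pad centre follows from the home tab as (.457,.098), in line with the picture. Now I'll bring the right one home.

Run:
```python
from station import r
from h import *
r.gripper_open(); p=r.read_state()["tcp_pos"]; r.move_l([p[0],p[1],.14],speed=.25)
r.goto([.669,-.146,.14],[np.pi,0,np.pi/2])
r.move_l([.669,-.146,.066],speed=.2)
r.close_gripper(40)
pe=r.read_state()["tcp_pos"]; u=np.array([1.,0,0])
slide_move(r,pe,u,.09,step=.03,lim=25,speed=.1,sgn=-1)
slide_move(r,r.read_state()["tcp_pos"],u,.02,step=.004,lim=10,speed=.05,sgn=-1)
s=r.read_state(); print(s["clock"],s["tcp_pos"],s["contact_force"],s["finger_gap"])
r.wait(.2);r.gripper_open(); p=r.read_state()["tcp_pos"]; r.move_l([p[0],p[1],.18],speed=.25)
# view marker
r.goto([.38,-.31,.22],[np.pi,0,np.radians(35)])
import pickle
fs={n:r.grab_frame(n) for n in("wrist","top","scene")}; pickle.dump(fs,open("f3.pkl","wb"))
for n in fs: cv2.imwrite(f"pics/{n}3.png",fs[n]["image"])
print(r.read_state()["clock"])
```

```text
0.03 -0.0301 -0.2 | 0.06 -0.0597 0.1 | 0.09 -0.0897 0.3 | 0.004 -0.0036 2.8 | 0.008 -0.0083 0.8 | 0.012 -0.0098 20.3 | STOP
22.4083 [ 0.56961534 -0.14588704  0.06650533] [ 18.82892086  -1.4357526  -14.04641904] 0.011729447469243105
25.0667
```

View pics/wrist3.png

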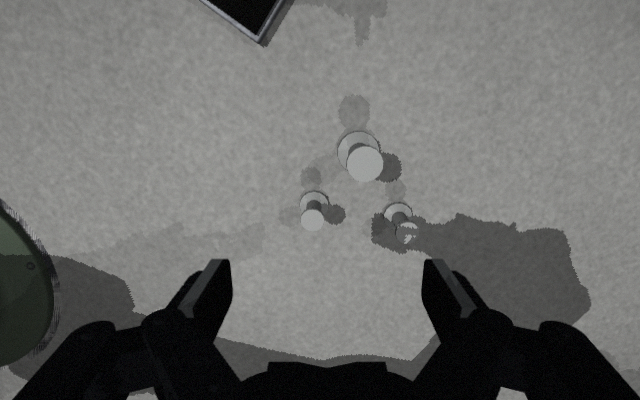

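View pics/scene3.png

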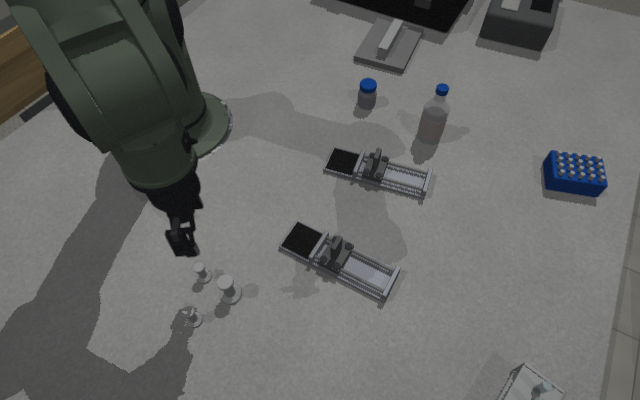

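Both carriages are home in the scene view. The wrist view shows the large pawn's head at about (365,163) and the small ones at (312,218) and (406,233).

Run:
```python
from h import *
import pickle
fs=pickle.load(open("f3.pkl","rb")); w=fs["wrist"]
g=cv2.medianBlur(cv2.cvtColor(w["image"],cv2.COLOR_BGR2GRAY),3)
sub=g[120:190,320:410]; 
m=(sub>195).astype(np.uint8); n,l,st,c=cv2.connectedComponentsWithStats(m); print(st[1:],c[1:]+[320,120],np.percentile(sub,[50,90,97]))
cs,_=cv2.findContours((sub>170).astype(np.uint8),0,2); 
for k in cs:
    if cv2.contourArea(k)>100: print("encl",cv2.minEnclosingCircle(k),cv2.contourArea(k))
H=cv2.HoughCircles(cv2.resize(sub,None,fx=4,fy=4),cv2.HOUGH_GRADIENT,1,30,param1=100,param2=15,minRadius=50,maxRadius=110)
for u,v,rr in H[0][:4]: print("hough",u/4+320,v/4+120,rr/4,onz(w,u/4+320,v/4+120,.07))
big=cv2.resize(w["image"][110:260,270:430],None,fx=5,fy=4*1.25); cv2.imwrite("pics/wc3.png",big[:600])
for p in ((365,163),):
    print(onz(w,*p,.07), tri(w,p,fs["scene"],(225.3,281.7)),tri(w,p,fs["top"],(430.4,233.7)))
for p in ((312,219),(406,233)): print("small",onz(w,*p,.055))
```

```text
[] [] [140. 159. 160.]
hough 365.125 164.125 17.875 [ 0.41699658 -0.32340252  0.07      ]
hough 360.375 155.375 12.8 [ 0.42069315 -0.31551012  0.07      ]
[ 0.41771587 -0.32272126  0.07      ] (array([ 0.41802954, -0.32276838,  0.06790772]), np.float64(0.0012719592985108497)) (array([ 0.41593328, -0.32814079,  0.05615703]), np.float64(0.004939107928669558))
small [ 0.34391456 -0.31738598  0.055     ]
small [ 0.38445769 -0.39994743  0.055     ]
```

View pics/wc3.png

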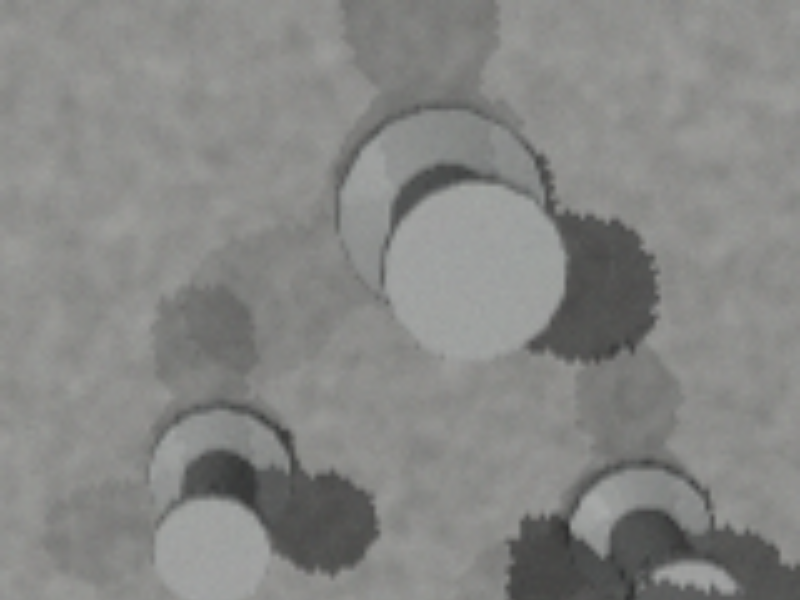

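Run:
```python
from station import r
from h import *
o=[np.pi,0,np.radians(35)]
r.goto([.4165,-.324,.17],o)
r.move_l([.4165,-.324,.034],speed=.12)
print(r.read_state()["contact_force"])
r.close_gripper(25)
s=r.read_state(); print(s["clock"],s["tcp_pos"],s["contact_force"],s["finger_gap"])
f=r.grab_frame("wrist"); cv2.imwrite("pics/w4.png",f["image"])
r.move_l([.4165,-.324,.17],speed=.15)
s=r.read_state(); print(s["clock"],s["contact_force"],s["finger_gap"])
f=r.grab_frame("scene"); cv2.imwrite("pics/s4.png",cv2.resize(f["image"][180:340,130:330],None,fx=4,fy=3.75))
f=r.grab_frame("wrist"); cv2.imwrite("pics/w5.png",f["image"])
```

```text
[ 0.47720607 -1.38192666 -1.18862563]
27.275 [ 0.41658307 -0.3241431   0.0341347 ] [-0.28684993 -0.67185201  2.80065107] 0.027492702715146564
28.3833 [ 0.42411922 -0.95426707 -1.84087825] 0.027353620044058478
```

View pics/s4.png

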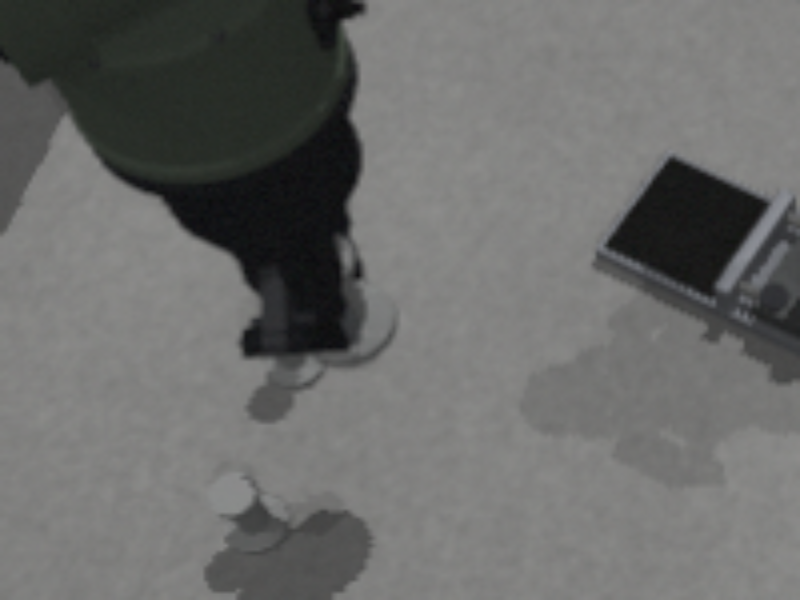

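View pics/w5.png

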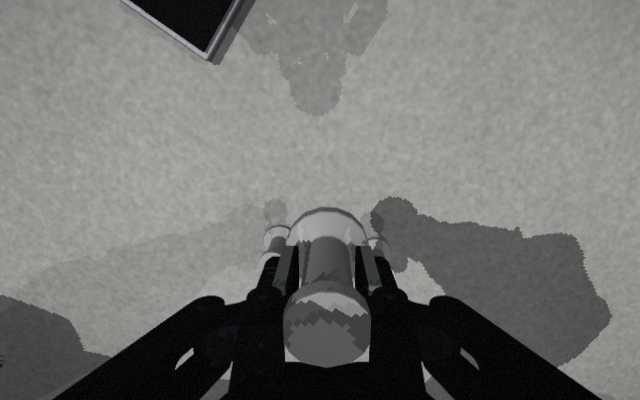

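Marker is held and lifted, but the gap of 27 mm instead of 22 is odd. I'll zoom in.

Run:
```python
import cv2
for n in (4,5):
    a=cv2.imread(f"pics/w{n}.png")[190:380,230:430]
    cv2.imwrite(f"pics/w{n}z.png",cv2.convertScaleAbs(cv2.resize(a,None,fx=3,fy=3,interpolation=cv2.INTER_CUBIC),alpha=1.7,beta=15))
```

```text
(no output)
```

View pics/w5z.png

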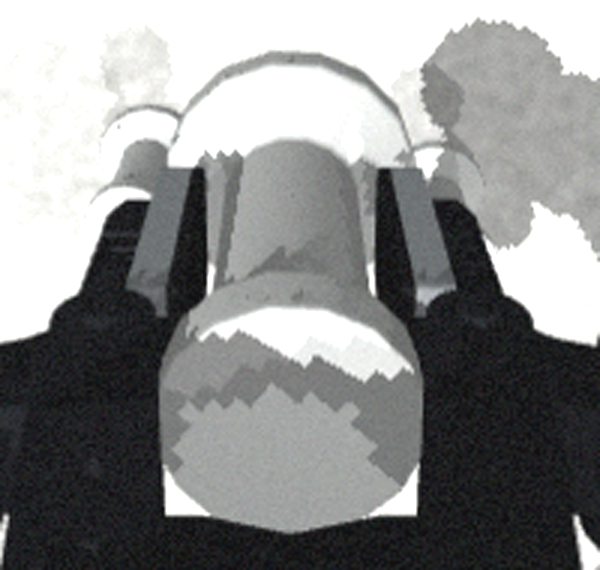

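View pics/w4z.png

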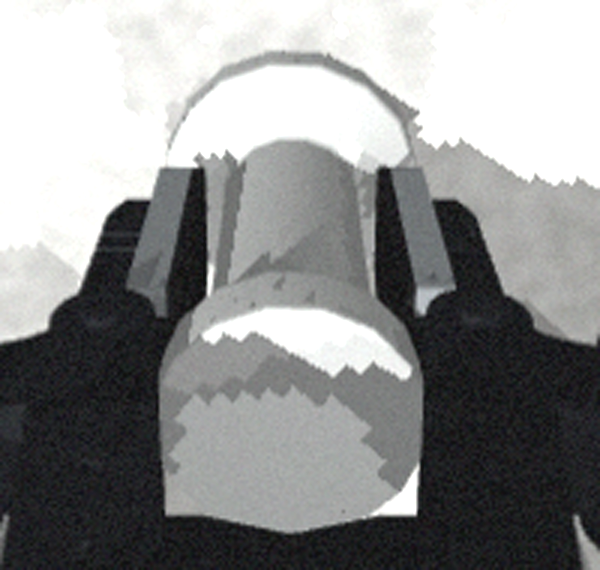

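The fingers sit level and symmetric about the stem, and the views before and after the lift are alike, so there was no tilt or slip. The 27 mm is probably the fingers' upper parts touching the head rim. I'll go on to place it at the same TCP height plus the 15 mm of the pad.

Run:
```python
from station import r
from h import *
o=[np.pi,0,np.radians(9)]
X,Y=.4575,.098
r.goto([X,Y,.17],o)
r.move_l([X,Y,.075],speed=.12)
f=r.grab_frame("scene"); cv2.imwrite("pics/s6.png",cv2.resize(f["image"][90:240,270:470],None,fx=4,fy=4))
f=r.grab_frame("wrist"); cv2.imwrite("pics/w6.png",f["image"])
s=r.read_state();print(s["clock"],s["finger_gap"],s["tcp_pos"])
```

```text
31.0917 0.027224010211441267 [0.45791648 0.09805251 0.075675  ]
```

View pics/s6.png

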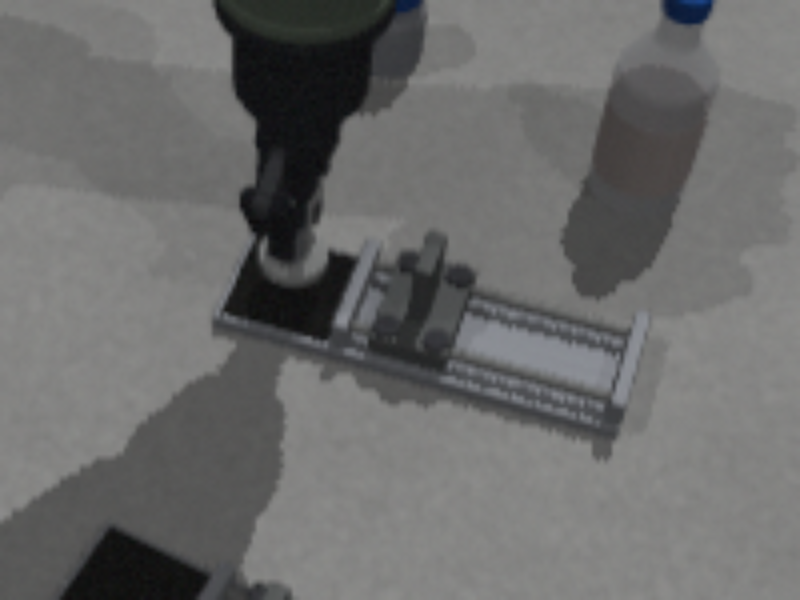

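View pics/w6.png

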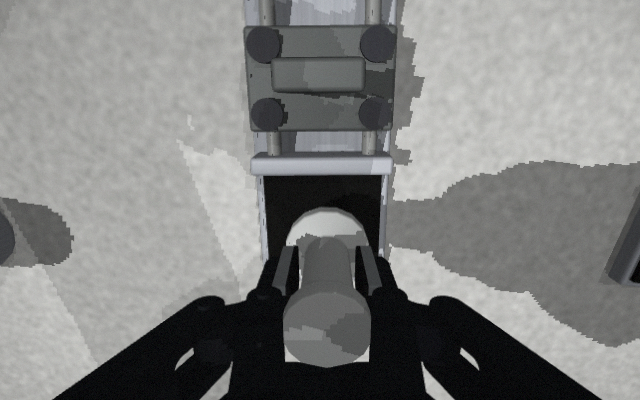

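The marker hangs upright over the pad, centred across it (foot at column 326 in the wrist view, pad from 262 to 385). Lowering now.

Run:
```python
from station import r
from h import *
f=r.grab_frame("scene"); print("foot est",onz(f,270+293/4,90+262/4,.048))
X,Y=.4575,.098
z=.055
f0=r.read_state()["contact_force"]
while z>.0465:
    r.move_l([X,Y,z],speed=.05); s=r.read_state(); d=(s["contact_force"]-f0)[2]; print(z,s["tcp_pos"][2].round(4),d.round(1))
    if d>3: break
    z-=.001
print(s["clock"])
r.gripper_open(); r.wait(.3); r.move_l([X,Y,.19],speed=.15)
f=r.grab_frame("wrist"); cv2.imwrite("pics/w7.png",f["image"])
r.goto([.38,-.2,.3],[np.pi,0,np.radians(40)])
import pickle
fs={n:r.grab_frame(n) for n in("top","scene")}; pickle.dump(fs,open("f8.pkl","wb"))
cv2.imwrite("pics/s8.png",cv2.resize(fs["scene"]["image"][60:210,270:470],None,fx=4,fy=4))
cv2.imwrite("pics/t8.png",cv2.resize(fs["top"]["image"][120:250,150:390],None,fx=3.3,fy=3.3))
s=r.read_state();print(s["clock"],s["contact_force"])
```

```text
foot est [0.46297607 0.09243196 0.048     ]
0.055 0.0547 0.4
0.054 0.0541 -0.2
0.053 0.053 -0.3
0.052 0.0519 0.5
0.051 0.0509 -0.3
0.049999999999999996 0.0499 0.7
0.048999999999999995 0.0491 4.8
33.1917
36.5917 [0.3823885  0.84462639 0.03920685]
```

View pics/s8.png

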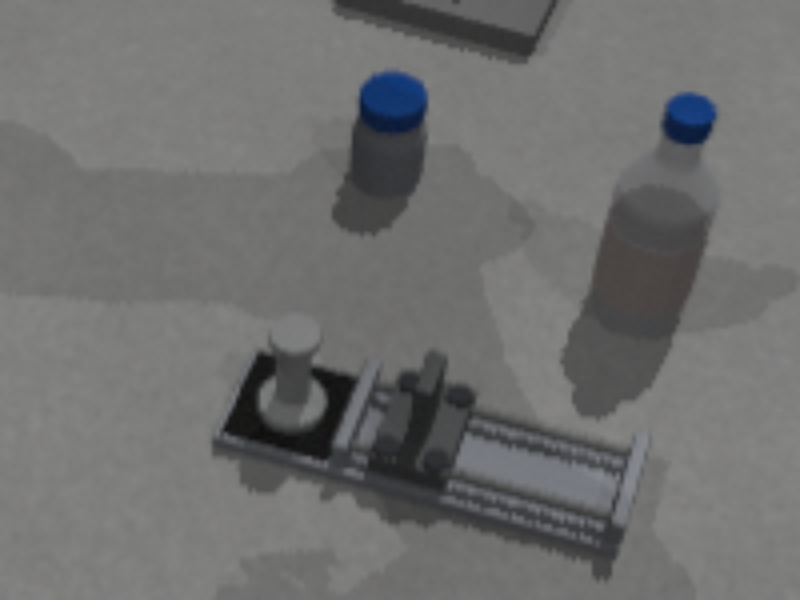

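View pics/t8.png

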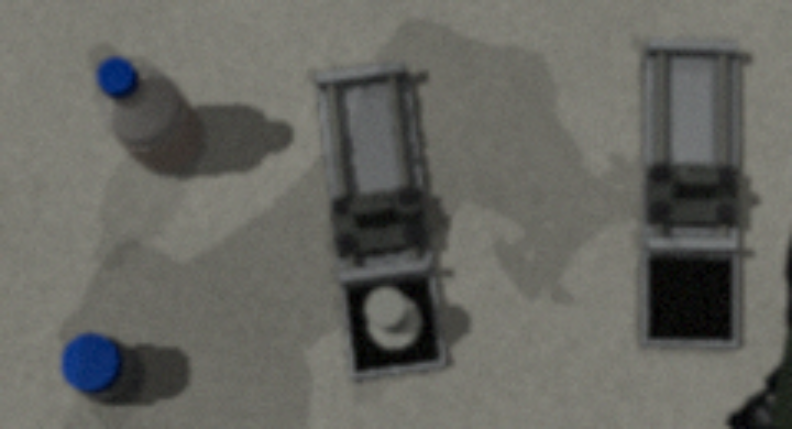

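The marker stands upright on the left pad, foot at (393,319) in the top crop and near the pad's middle in both views. Both carriages are home. One last numeric check.

Run:
```python
from station import r
from h import *
import pickle
fs=pickle.load(open("f8.pkl","rb")); t0,s0=pickle.load(open("f0.pkl","rb"))
u=np.array([np.cos(np.radians(9)),np.sin(np.radians(9))]); c=np.array([.4575,.0983])
for n,p in (("top",(150+393/3.3,120+319/3.3)),("scene",(270+292/4,60+402/4))):
    d=onz(fs[n],*p,.023)[:2]-c; print(n,"dx,dy in slide",d@u,d@[-u[1],u[0]])
def blue(f,b):
    h=cv2.cvtColor(f["image"],cv2.COLOR_BGR2HSV)[b[1]:b[3],b[0]:b[2]]; m=cv2.inRange(h,(105,150,60),(130,255,255)); M=cv2.moments(m,True); return M["m10"]/M["m00"]+b[0],M["m01"]/M["m00"]+b[1]
for nm,b,z in (("jar",(155,210,210,255),.075),("bottle",(165,125,215,170),.17)):
    print(nm,(onz(fs["top"],*blue(fs["top"],b),z)-onz(t0,*blue(t0,b),z))[:2])
s=r.read_state(); print(s["clock"],s["dq"].round(3)); r.job_done()
```

```text
top dx,dy in slide 0.00019995326983174446 -0.0022308969067576538
scene dx,dy in slide 0.0031719472471804216 -0.0022626802548342704
jar [-1.01324864e-04 -3.11817699e-05]
bottle [-3.66518755e-04 -9.85169225e-05]
36.5917 [-0.002 -0.     0.001  0.     0.001  0.001  0.006]
the job is handed in; nothing more can be done
```

I handed the job in at 36.6 s. Both carriages were pushed out and drawn home, and the marker stands upright on the pad of the slide that binds, the left one.

- **Slides:** The right carriage ran its full 100 mm. The left one jammed at about 50 mm. I drew both back until they met their home stops, and the last pictures show both home.
- **Marker:** In the last pictures it stands upright on the left pad, within about 3 mm of the pad's centre in both the top and scene views.
- **Jar and bottle:** Neither moved by more than 0.4 mm in the top view.
- **Forces:** The highest contact force I read was about 43 N along the slide, with the fingers pushing into the jam. That is well under the 120 N wrist limit. I sampled the force only between moves, so brief peaks could have been higher.

**Checks that disagreed:**
- The fingers closed to 27 mm on the marker's 22 mm stem, probably because they touched the rim of its head. It did not slip or tilt.
- The first two views of the marker differed by about 7 mm, so I measured it again from the wrist camera before grasping.
- The arm blocked the top camera during the left push, so that jam is known only from force and position readings.

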